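Lock a pickup cover with a push rivet

ROBOT

A 7-joint arm with a two-finger parallel gripper is mounted at the origin on the work surface. World frame = base frame: x ahead of the robot, y to its left, z up, the work surface at z = 0. Lengths are in m, angles in rad, forces in N, time in s.
With the tool pointing down it reaches from about 0.35 to 0.9 m from the base axis. Payload 8.1 kg.
Tool frame: the origin (TCP) lies at the very end of the fingers, on their centre line; the grasp point (between the pads) lies 19 mm behind it (arm.tcp_to_grasp is the z of the grasp point in the tool frame, in m); z points along the fingers, y is the line along which they close (so a half turn about z gives the same grasp; the last joint's range is limited). The gripper opens to 92 mm and grips with 3 to 60 N. Pads are 19 mm wide; open, the fingers measure 130 mm over their backs; the gripper's body (75 mm by 190 mm) begins 47 mm behind the grasp point.
Start: joints at [-1.353, 0.434, 0.025, 1.573, -0.012, 1.134, -0.075], TCP at [0.197, 0.593, 0.227] pointing down, gripper open.
Joint ranges: [-2.62, 2.62], [-0.44, 2.09], [-1.27, 1.32], [0.08, 2.57], [-1.32, 4.46], [0.12, 2], [-2.74, 2.74]. Speed limits (rad/s): [2.22, 2.22, 3.01, 3.01, 3.14, 3.14, 3.14].

INTERFACE

Orientations are given as a rotation vector (axis times angle).
In Python, from cell import readout, vision, sign_off, arm gives the robot as it stands. The module is installed in compiled form; this text tells all that it offers.
- The arm moves only by the shell command python3 -m creep 'ROWS' [FORCE]. ROWS is JSON, a list of rows, each a list of 5 numbers: the shift along the tool's x, y, z in units of 4 cm (1.0 is 4 cm), then the turn about the tool's z in units of 4 degrees (1.0 is 4 degrees), then the opening, from 0 (shut) to 1 (fully open). A call has 1 to 12 rows; each row shifts and turns the commanded pose from where the row before left it, along the tool's axes as they then stand; what a row does not reach is not made up. A row lasts 1/8 s, in which the tool goes at most 62.5 mm and 10.7 degrees, less where a joint would pass 70% of its speed; a pose out of reach is approached as far as the arm can. A call with a number of a shift or a turn outside -1 to 1 is refused whole. A call with a gripper value outside its range is refused whole. The fingers move at their own pace and stop on an object; FORCE is the grip in N (left out, the last holds). Time passes only in rows, so rows that do not move let the fingers close. It gives the time, the measured TCP pose, the force, the opening and the grip force at its end, in the units of the state.
- readout.observe(): the state, without advancing time (a new reading comes with each control period).
- vision.get_image(name): name is "scene" or "top" or "wrist"; returns a dict with "pixels" (480x640x3 uint8, blue, green, red), "z_map" (480x640 float32, m along the optical axis (not along the pixel's ray), 0 where there is no reading), "camera_matrix" (3x3 intrinsics, pixels), "position" and "rotation" of the camera in the world. Camera axes: x right, y up, looking along -z (the intrinsics and any distortion apply to the point x, -y, -z); pixel columns grow to the right and rows downward; lengths in m; the calibration is good to about 2 mm. A picture is of the moment at which its call begins.
- sign_off(): hands the job in; it is judged then, once.
The state is a dict: "clock": time; "joints": joint angles; "dq": joint speeds; "joint_efforts": joint torques, N m; "position": TCP position; "ee_rot": TCP orientation; "force": force on the tool from outside, world axes, zero at the start; "ft_torque": the same for the moment, N m; "width": opening from 0.0 (shut) to 1.0 (fully open); "gripper_force": force on a finger pad.
Only numpy, scipy, OpenCV 4.12 (cv2) and the standard library are available. Lean on these libraries where they do the work, as an engineer would, in place of code of your own. Each camera call takes 0.05 s, during which the arm holds its last target. There are 200 camera calls.

TASK

Take the white push rivet with the raised red pin out of the wooden rack and seat it in the one empty hole of the instrument's black pickup cover, its head flat on the cover and its pin still up. Only then press the red pin down flush with the rivet's collar to spread and lock it: firmly enough to go fully home, yet gently, because the cover floats on a springy foam gasket and cracks when it is pressed hard. Leave everything else where it is.

Things in the scene. Friction and masses are not known exactly. Their poses are not given: they have to be found in the camera images.
- rivet: White plastic push rivet with a red pin, upright in a rack hole. Origin: centre of the underside of its head; z up its axis. Below: sleeve 10 mm diameter, 20 mm long, tapered over the last 4 mm. Above: head 24 mm diameter, 3 mm thick, then the collar to grip, 16 mm diameter, 3 to 14 mm above the origin; the red pin stands out of the collar's top. About 35 g.
- pin (a joint): How far the red pin of the white rivet (9 mm diameter, no cap) is pushed into the collar, in m: 0 stands 10 mm proud, 0.010 is flush with the collar's top and is the end of its travel. It starts at 0 to 0.002. It slides stiffly, only under a push of about 10 N, and stays where it is left.
- pin_top (a point): Centre of the top face of the red pin (moves with the pin).
- empty_hole (a point): Centre of the mouth of the cover's one empty hole, level with the cover's top face, about 74 mm above the table; axes as the cover's. Hole 11 mm diameter, through the 8 mm cover into a hollow 48 mm deep.
- rack: Light wooden block 50 x 190 x 34 mm high, fixed. Origin: centre of its underside; a row of four holes along its y axis, 45 mm apart (at y = -67.5, -22.5, 22.5, 67.5 mm), 15 mm diameter, 28 mm deep. Rivet heads rest on its top.
- black_rivet_a: Black used rivet in the rack, thicker sleeve (12.5 mm), no raised pin, collar top 14 mm above its origin: not wanted, leave it. Origin as for the white rivet.
- black_rivet_b: A second such black rivet in the rack: leave it.
- cup: Steel cup, 72 mm diameter, 100 mm high, origin under its centre: leave it.
- glue: White glue bottle, 40 mm diameter, 110 mm high, origin under its centre: leave it.
- screwdriver: Screwdriver lying on the table: leave it.
- hammer: Hammer lying on the table: leave it.
- scrap: Wooden offcut 120 x 45 x 22 mm: leave it.
- tuning_peg: Turned wooden tuning peg standing upright, 32 mm diameter, 88 mm high: leave it.
- cover: Black plate 140 x 110 x 8 mm on a clamped wooden instrument body; origin: centre of its underside. Empty hole at x -45, y 30 mm; finished rivets like the white one, pins flush, 14 mm high, in its other corners (x 45 y 30, x 45 y -30, x -45 y -30). It sinks straight down on its gasket, a few mm under a push of 10 N, 6 mm at most, then solid; springs back up when let go; cracks at 25 N.

How it is judged:
On the way, in this order (a step that is already met when the one before it is completed fails the run):
1. the rivet is seated in the empty hole, head flat on the cover, its pin still up (horizontal distance between rivet and empty_hole below 0.003 m and z of rivet in the frame of empty_hole between -0.003 and 0.0015 m and angle between the z axis of rivet and the z axis of empty_hole, either way round below 0.08 rad and value of joint pin below 0.005 m), for 0.2 s.
2. the pin is pressed flush while the rivet is seated (horizontal distance between rivet and empty_hole below 0.003 m and z of rivet in the frame of empty_hole between -0.003 and 0.0015 m and angle between the z axis of rivet and the z axis of empty_hole, either way round below 0.08 rad and value of joint pin above 0.0088 m), for 0.1 s.
At the end, for the whole second after the job is handed in: The white rivet stands at rest in the empty hole (within 3 mm of its centre, head within 1.5 mm of the cover's top, tilted less than 0.08 rad) and its pin is flush (pushed in more than 8.8 of 10 mm) (all of step 2 and linear speed of rivet below 0.01 m/s); the robot touches nothing.
It fails at once if the pin is pushed in more than 5 mm before the rivet is in the hole (value of joint pin above 0.005 m and not (horizontal distance between rivet and empty_hole below 0.005 m and z of rivet in the frame of empty_hole below 0.004 m)).
It fails at once if the cover is pressed with more than 25 N through the rivet (contact force between rivet and cover above 25 N).
It fails at once if the robot itself presses the cover with more than 25 N (contact force between the arm and cover above 25 N).
It fails at once if something else on the table or in the rack is moved by more than 30 mm (distance of any of cup, glue, screwdriver, hammer, scrap, tuning_peg, black_rivet_a, black_rivet_b from where it was at the start of the episode above 0.03 m).
It also fails if it takes over 46 s, if anything falls off the work surface, if the arm or the gripper's body presses on something with over 40 N, if the wrist force passes 120 N, or if a joint passes its speed limit or range.

## Working session

There is one attempt and no reset: what is moved stays moved. The work goes in short steps, Python scripts to look and compute and a shell command to move; the robot and the scene stay as the last step left them, time stands still between calls to the robot, and variables do not carry over. Pictures are saved under pics/ and viewed, at most 10 in all, crops included, and the job is handed in when it is done.

```bash
mkdir -p pics
cat > h.py <<'E'
import numpy as np, cv2
from cell import readout, vision
from scipy.spatial.transform import Rotation as R
def cloud(im):
    z=im["z_map"]; K=np.array(im["camera_matrix"]); v,u=np.mgrid[0:480,0:640]
    p=np.stack([(u-K[0,2])/K[0,0]*z,-(v-K[1,2])/K[1,1]*z,-z],-1)
    r=np.array(im["rotation"]); r=r if r.shape==(3,3) else R.from_rotvec(r).as_matrix()
    return p@r.T+np.array(im["position"])
E
python3 - <<'E'
from h import *
s=readout.observe(); print(s)
for n in ("top","scene"):
    im=vision.get_image(n); cv2.imwrite(f"pics/{n}1.png",im["pixels"]); np.savez(f"{n}1.npz",**im)
    print(n,im["position"],im["rotation"],im["camera_matrix"])
E
```

```text
{'clock': 0.0, 'joints': array([-1.35257846,  0.43520506,  0.02492884,  1.57408582, -0.01161066,
        1.134004  , -0.07509983]), 'dq': array([ 0.00227135, -0.00135561,  0.00154434, -0.00118109, -0.0002479 ,
        0.00090408, -0.00026495]), 'joint_efforts': array([-5.55147744e-04, -6.67820406e+01,  9.84716043e-01, -3.14468551e+01,
       -6.05141418e-02,  4.25667933e-02,  1.70570052e-04]), 'position': array([0.19695484, 0.59261854, 0.22595995]), 'ee_rot': array([-5.01811918e-01, -3.10111675e+00,  2.43708382e-03]), 'force': array([-1.38601928, -0.35460088, -0.2208942 ]), 'ft_torque': array([ 0.01223072, -0.02199315, -0.04579926]), 'gripper_force': 0.0, 'width': 1.0007684154335543}
top [0.40647099 0.04034455 1.58814797] [ 0.05307426 -0.05302019 -1.58802177] [[575.8592339    0.         327.000908  ]
 [  0.         575.8592339  242.04111579]
 [  0.           0.           1.        ]]
scene [1.01345878 0.92951097 1.06758389] [0.28015997 1.05193472 2.44498365] [[605.76390996   0.         314.33646746]
 [  0.         605.76390996 236.14074122]
 [  0.           0.           1.        ]]
```

View pics/top1.png

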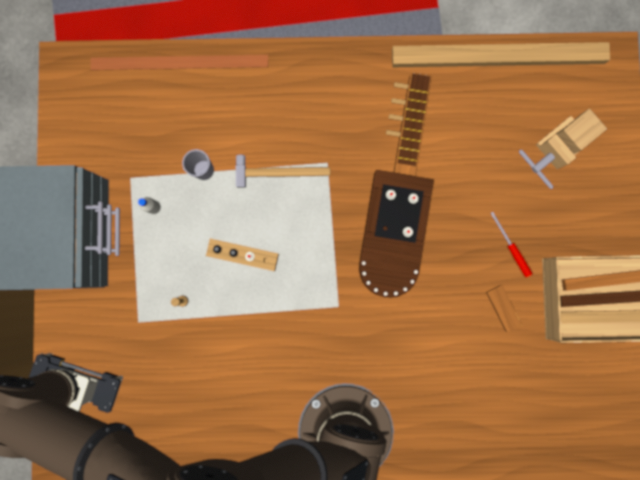

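View pics/scene1.png

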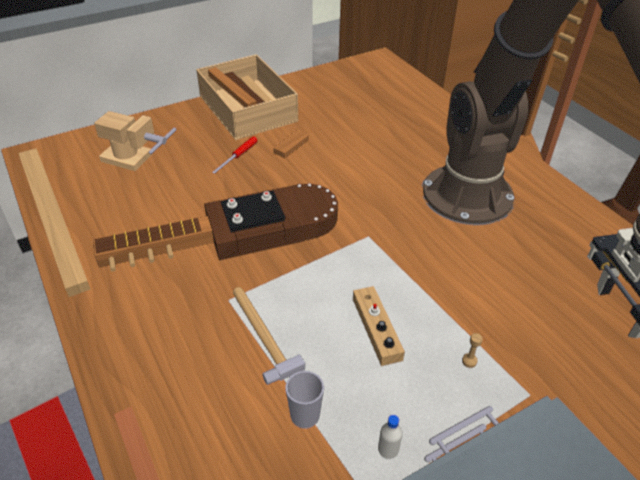

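The top view shows the white rivet at about (250,257), third hole of the rack, with black rivets at (217,249) and (234,253). The cover's finished rivets are at (391,195), (414,198) and (408,232), so the empty hole is near (385,229).

Run:
```python
from h import *
im=dict(np.load("top1.npz")); P=cloud(im); px=im["pixels"].astype(int)
def blob(u,v,r,m,name):
    s=np.zeros((480,640),bool); s[v-r:v+r+1,u-r:u+r+1]=1; s&=m&(im["z_map"]>0)
    print(name,s.sum(),P[s].mean(0).round(4),P[s].min(0).round(3),P[s].max(0).round(3)); return P[s].mean(0)
white=px.min(2)>130
for n,u,v in (("c1",391,195),("c2",414,198),("c3",408,232),("rivet",250,257)): blob(u,v,6,white,n)
z=P[...,2]
blob(400,213,8,z>0,"cover")
H=(z>0.028)&(z<0.042)
s=np.zeros((480,640),bool); s[232:275,202:285]=1; s&=H
print("rack",cv2.minAreaRect((P[s][:,:2]*1000).astype(np.float32)))
for n,u,v in (("cup",197,165),("glue",148,205),("peg",180,300),("hammerhead",241,170)): blob(u,v,10,z>0.01,n)
K=np.array(im["camera_matrix"])
def at(u,v,h):
    d=P[v,u]-im["position"]; return (im["position"]+d*(h-im["position"][2])/d[2]).round(4)
print(at(250,257,.045),at(385,229,.074),at(217,249,.045))
print(readout.observe()["position"])
c=cv2.resize(im["pixels"][180:290,200:440],None,fx=3,fy=3,interpolation=cv2.INTER_CUBIC); cv2.imwrite("pics/c1.png",c)
```

```text
c1 75 [ 0.6315 -0.1301  0.0812] [ 0.619 -0.143  0.069] [ 0.645 -0.119  0.094]
c2 70 [ 0.6201 -0.1889  0.0817] [ 0.61  -0.202  0.07 ] [ 0.632 -0.178  0.096]
c3 76 [ 0.5322 -0.1721  0.0817] [ 0.521 -0.186  0.07 ] [ 0.545 -0.161  0.095]
rivet 90 [0.4769 0.2492 0.0408] [0.464 0.236 0.027] [0.491 0.265 0.065]
cover 288 [ 0.582  -0.1548  0.0746] [ 0.56  -0.177  0.064] [ 0.605 -0.133  0.085]
rack ((481.01336669921875, 269.88604736328125), (190.8928985595703, 50.05482482910156), 76.61376953125)
cup 312 [0.727  0.3894 0.0558] [0.688 0.349 0.01 ] [0.751 0.41  0.11 ]
glue 268 [0.6148 0.5093 0.0712] [0.598 0.496 0.01 ] [0.638 0.545 0.116]
peg 150 [0.3593 0.4341 0.0521] [0.345 0.416 0.01 ] [0.381 0.468 0.092]
hammerhead 257 [0.7119 0.2687 0.0243] [0.686 0.244 0.01 ] [0.744 0.296 0.034]
[0.4741 0.2466 0.045 ] [ 0.5404 -0.1142  0.074 ] [0.4972 0.335  0.045 ]
[0.19698124 0.59266865 0.22602565]
```

View pics/c1.png

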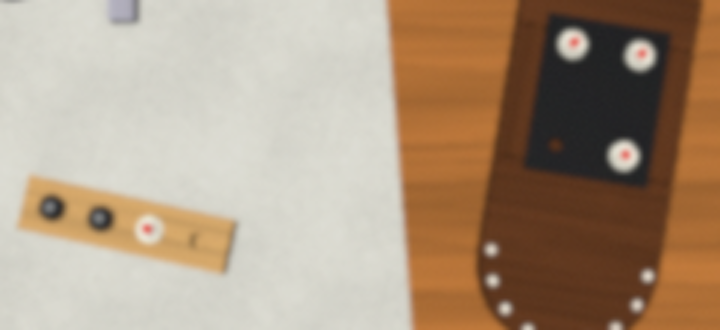

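The scale checks out: rack 191 x 50 mm, cover at z 0.0746, heads 60/90 mm apart. I take the rivet at (0.476, 0.248), and the hole, from the parallelogram, at (0.544, -0.113). I'm moving above the rivet, then turning about 85° so the fingers close across the rack row.

```bash
python3 -m creep '[[-0.78,-0.5,0,0,0.6],[-0.78,-0.5,0,0,0.6],[-0.78,-0.5,0,0,0.6],[-0.78,-0.5,0,0,0.6],[-0.78,-0.5,0,0,0.6],[-0.78,-0.5,0,0,0.6],[-0.78,-0.5,0,0,0.6],[-0.78,-0.5,0,0,0.6],[-0.78,-0.5,0,0,0.6],[-0.78,-0.5,0,0,0.6],[-0.78,-0.5,0,0,0.6],[-0.78,-0.5,0,0,0.6]]' 30
python3 -m creep '[[0,0,0,1,0.6],[0,0,0,1,0.6],[0,0,0,1,0.6],[0,0,0,1,0.6],[0,0,0,1,0.6],[0,0,0,1,0.6],[0,0,0,1,0.6],[0,0,0,1,0.6],[0,0,0,1,0.6],[0,0,0,1,0.6],[0,0,0,1,0.6]]'
python3 -m creep '[[0,0,0,1,0.6],[0,0,0,1,0.6],[0,0,0,1,0.6],[0,0,0,1,0.6],[0,0,0,1,0.6],[0,0,0,1,0.6],[0,0,0,1,0.6],[0,0,0,1,0.6],[0,0,0,1,0.6],[0,0,0,1,0.6],[0,0,0,0.25,0.6],[0,0,0,0,0.6]]'
cat >> h.py <<'E'
def go(target=None,yaw=None):
    s=readout.observe(); M=R.from_rotvec(s["ee_rot"]).as_matrix(); p=np.array(s["position"])
    y=np.degrees(np.arctan2(M[1,1],M[0,1])); print("t",round(s["clock"],2),"tcp",p.round(4),"yaw_y",y.round(2),"z",M[:,2].round(4),"F",np.round(s["force"],1),"w",round(s["width"],3),"g",s["gripper_force"])
    if target is not None: print("units",(M.T@(np.array(target)-p)/0.04).round(3))
    if yaw is not None: print("turn units",round(-((yaw-y+90)%180-90)/4,2))
E
python3 - <<'E'
from h import *
go([.476,.248,.039],-13.4)
im=vision.get_image("wrist"); cv2.imwrite("pics/w1.png",im["pixels"]); np.savez("w1.npz",**im)
E
```

```text
clock: 1.6
position: [0.4771, 0.2462, 0.2265]
ee_rot: [-0.502, -3.101, 0.001]
force: [0.2, 0.8, -0.0]
width: 0.602
gripper_force: 0.0
clock: 2.98
position: [0.4764, 0.2472, 0.2264]
ee_rot: [-1.63, -2.685, 0.001]
force: [0.2, 0.1, -0.6]
width: 0.6
gripper_force: 0.0
clock: 4.47
position: [0.4766, 0.2473, 0.2266]
ee_rot: [2.464, 1.949, -0.0]
force: [-0.2, -0.3, -0.3]
width: 0.6
gripper_force: 0.0
t 4.47 tcp [0.4766 0.2473 0.2266] yaw_y -13.32 z [-2.e-04 -2.e-04 -1.e+00] F [-0.2 -0.3 -0.3] w 0.6 g 0.0
units [ 0.016 -0.017  4.689]
turn units 0.02
```

View pics/w1.png

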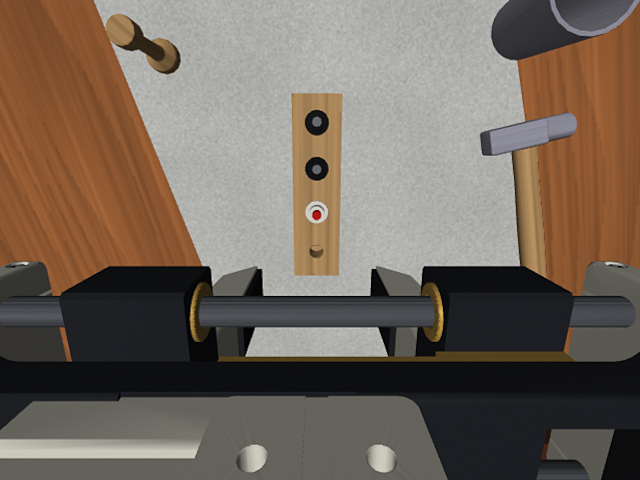

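The wrist view shows the white rivet with its red pin at (317,213). The rack is upright in the image, so the fingers close across the row. Next I refine the position from this image.

Run:
```python
from h import *
im=dict(np.load("w1.npz")); P=cloud(im); px=im["pixels"].astype(int)
W=np.zeros((480,640),bool); W[198:228,300:334]=1
red=W&(px[...,2]>150)&(px[...,1]<80)
wh=W&(px.min(2)>150)
for n,m in(("red",red),("white",wh)): print(n,m.sum(),np.median(P[m],0).round(4),((P[m].min(0)+P[m].max(0))/2).round(4),P[m].min(0).round(4),P[m].max(0).round(4))
top=red&(P[...,2]>np.median(P[red][:,2])-.001); print("pintop",top.sum(),P[top].mean(0).round(4))
head=wh&(abs(P[...,2]-.037)<.0015); c=cv2.minEnclosingCircle((P[head][:,:2]*1000).astype(np.float32)); print("head",head.sum(),c)
```

```text
red 52 [0.4788 0.2509 0.0567] [0.4842 0.2799 0.2161] [0.4745 0.2468 0.048 ] [0.4938 0.3131 0.3843]
white 277 [0.4797 0.2528 0.0375] [0.4805 0.276  0.2093] [0.4672 0.2389 0.0344] [0.4938 0.3131 0.3843]
pintop 50 [0.4792 0.252  0.0633]
head 163 ((478.7771911621094, 250.5832061767578), 11.894242286682129)
```

```bash
python3 -m creep '[[0.03,0.01,0.8,0,0.5],[0.03,0.01,0.8,0,0.5],[0,0,0.8,0,0.5],[0,0,0.8,0,0.5],[0,0,0.8,0,0.5],[0,0,0.4,0,0.5],[0,0,0.26,0,0.5],[0,0,0,0,0.5]]' 20
python3 - <<'E'
from h import *
go([.4778,.2495,.039])
im=vision.get_image("wrist"); cv2.imwrite("pics/w2.png",im["pixels"])
E
```

```text
clock: 5.52
position: [0.4781, 0.2494, 0.0403]
ee_rot: [-2.465, -1.947, 0.0]
force: [1.0, 0.1, 0.0]
width: 0.498
gripper_force: 0.0
t 5.53 tcp [0.4781 0.2494 0.0403] yaw_y -13.38 z [-1.e-04 -1.e-04 -1.e+00] F [1.  0.1 0. ] w 0.498 g 0.0
units [-0.    -0.009  0.033]
```

View pics/w2.png

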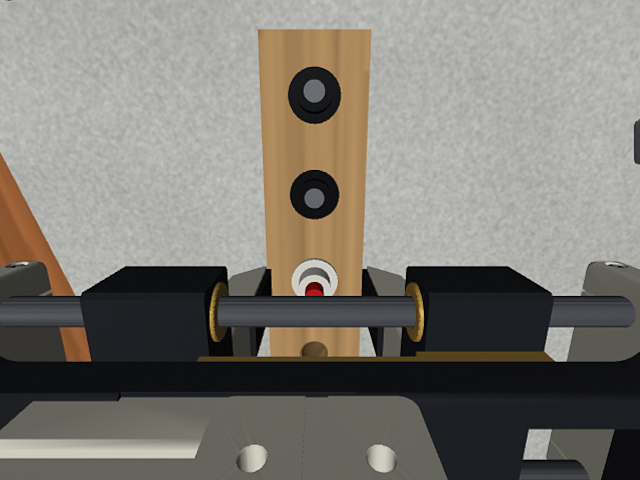

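The rivet at (315,280) is centred between the fingers. Closing and lifting.

```bash
python3 -m creep '[[0,0,0,0,0.3],[0,0,0,0,0.15],[0,0,0,0,0.1],[0,0,0,0,0.1],[0,0,0,0,0.1],[0,0,0,0,0.1]]' 25
python3 -m creep '[[0,0,-0.2,0,0.1],[0,0,-0.4,0,0.1],[0,0,-0.6,0,0.1],[0,0,-0.8,0,0.1],[0,0,-0.8,0,0.1],[0,0,-0.8,0,0.1],[0,0,0,0,0.1]]'
python3 - <<'E'
from h import *
go([.5436,-.1133,.18],-10.8)
im=vision.get_image("wrist"); cv2.imwrite("pics/w3.png",im["pixels"][200:,100:540]); np.savez("w3.npz",**im)
E
```

```text
clock: 6.32
position: [0.4781, 0.2495, 0.0405]
ee_rot: [-2.465, -1.947, -0.0]
force: [-0.7, -0.2, 4.6]
width: 0.161
gripper_force: 25.0
clock: 7.2
position: [0.4796, 0.25, 0.1876]
ee_rot: [2.465, 1.947, 0.008]
force: [0.6, 1.0, -0.8]
width: 0.155
gripper_force: 25.0
t 7.2 tcp [0.4796 0.25   0.1876] yaw_y -13.4 z [ 0.0043  0.0032 -1.    ] F [ 0.6  1.  -0.8] w 0.155 g 24.99994844198227
units [-8.465  3.662  0.166]
turn units -0.65
```

View pics/w3.png

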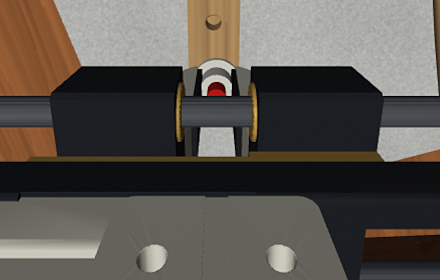

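The rivet is held upright with its pin still raised (red at about (217,90) in the crop). Carrying it over to the cover.

```bash
python3 -m creep '[[-0.7,0.3,0,0,0.1],[-0.7,0.3,0,0,0.1],[-0.7,0.3,0,0,0.1],[-0.7,0.3,0,0,0.1],[-0.7,0.3,0,0,0.1],[-0.7,0.3,0,0,0.1],[-0.7,0.3,0,0,0.1],[-0.7,0.3,0,0,0.1],[-0.7,0.3,0,0,0.1],[-0.7,0.3,0,0,0.1],[-0.7,0.3,0,0,0.1],[-0.7,0.3,0,0,0.1]]'
python3 -m creep '[[0,0,0,-0.65,0.1],[0,0,0,0,0.1],[0,0,0,0,0.1]]'
python3 - <<'E'
from h import *
go([.5436,-.1133,.13],-10.8)
im=vision.get_image("wrist"); cv2.imwrite("pics/w4.png",im["pixels"]); np.savez("w4.npz",**im, tcp=readout.observe()["position"],rv=readout.observe()["ee_rot"])
E
```

```text
clock: 8.75
position: [0.5396, -0.1116, 0.1834]
ee_rot: [-2.464, -1.947, 0.002]
force: [0.3, -1.1, -0.3]
width: 0.156
gripper_force: 25.0
clock: 9.12
position: [0.54, -0.1102, 0.1839]
ee_rot: [-2.42, -2.002, 0.001]
force: [0.8, 0.3, -0.0]
width: 0.162
gripper_force: 25.0
t 9.12 tcp [ 0.54   -0.1102  0.1839] yaw_y -10.8 z [-9.e-04  4.e-04 -1.e+00] F [ 0.8  0.3 -0. ] w 0.162 g 24.999819695949554
units [-0.059  0.105  1.347]
turn units -0.0
```

View pics/w4.png

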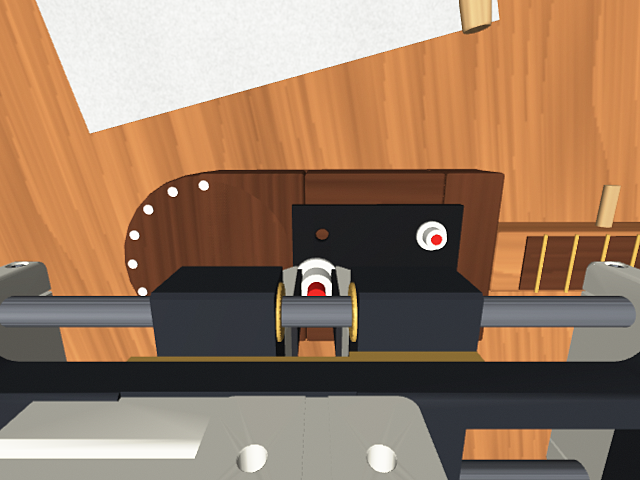

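The hole is visible at (322,235), the finished rivet at (432,236), and the held rivet's head and pin at about (317,275). Measuring the hole and the held rivet in this one image cancels the calibration bias.

Run:
```python
from h import *
from scipy.optimize import least_squares
im=dict(np.load("w4.npz")); P=cloud(im); px=im["pixels"].astype(int); o=im["position"]
M=R.from_rotvec(im["rv"]).as_matrix(); tcp=im["tcp"]
cov=np.median(P[215:228,340:400,2]); print("cover z",cov)
W=np.zeros((480,640),bool); W[222:248,308:338]=1
m=W&(px[...,2]>45)&(px[...,2]-px[...,0]>18); v,u=np.nonzero(m); print("hole px",m.sum(),u.mean(),v.mean(),u.min(),u.max(),v.min(),v.max())
K=im["camera_matrix"]; r=im["rotation"]; r=r if r.shape==(3,3) else R.from_rotvec(r).as_matrix()
def at(u,v,h):
    d=r@np.array([(u-K[0,2])/K[0,0],-(v-K[1,2])/K[1,1],-1]); return o+d*(h-o[2])/d[2]
h=at((u.min()+u.max())/2,(v.min()+v.max())/2,cov); print("hole",h.round(4), "dia",np.linalg.norm(at(u.min(),v.mean(),cov)-at(u.max()+1,v.mean(),cov)).round(4),np.linalg.norm(at(u.mean(),v.min(),cov)-at(u.mean(),v.max()+1,cov)).round(4))
W[:]=0; W[250:300,295:342]=1
wh=W&(px.min(2)>120)&(abs(px[...,2]-px[...,0])<40); Q=(P[wh]-tcp)@M  # tool frame
print("white z hist",np.histogram(Q[:,2],bins=np.arange(-.02,.02,.002)))
red=W&(px[...,2]>130)&(px[...,1]<70); q=(P[red]-tcp)@M; print("red",len(q),np.median(q,0).round(4),q.min(0).round(4),q.max(0).round(4))
head=wh&(np.abs(((P-tcp)@M)[...,2]-np.percentile(Q[:,2],80))<.0015)
q=((P[head]-tcp)@M); print("head",len(q),q.min(0).round(4),q.max(0).round(4))
# far edge points per column
B=np.array([(c,np.nonzero(wh[:,c])[0].min()) for c in range(640) if wh[:,c].any()])
zz=tcp[2]-np.median(q[:,2])
E_=np.array([((at(c,rr,zz)-tcp)@M)[:2] for c,rr in B]); 
f=least_squares(lambda p:np.hypot(E_[:,0]-p[0],E_[:,1]-p[1])-.012,[0,0],loss="soft_l1",f_scale=.0005); print("head centre tool",f.x.round(4),"res",np.abs(f.fun).max().round(4), "span",E_.min(0).round(4),E_.max(0).round(4))
print("hole tool",((h-tcp)@M).round(4))
```

```text
cover z 0.07385617833929994
hole px 111 321.81081081081084 233.72972972972974 316 328 229 239
hole [ 0.546  -0.1115  0.0739] dia 0.0108 0.0094
white z hist (array([  8,   7,   7,  17,  11,  33, 332,  50,  41,  60,  27, 171, 165,
        11,   0,   0,   0,   0,   0]), array([-2.00000000e-02, -1.80000000e-02, -1.60000000e-02, -1.40000000e-02,
       -1.20000000e-02, -1.00000000e-02, -8.00000000e-03, -6.00000000e-03,
       -4.00000000e-03, -2.00000000e-03, -1.73472348e-17,  2.00000000e-03,
        4.00000000e-03,  6.00000000e-03,  8.00000000e-03,  1.00000000e-02,
        1.20000000e-02,  1.40000000e-02,  1.60000000e-02,  1.80000000e-02]))
red 163 [ 0.0046  0.0008 -0.0155] [ 0.0021 -0.0029 -0.1575] [ 0.0678  0.0055 -0.0067]
head 318 [ 0.005  -0.008   0.0025] [0.0138 0.0111 0.0054]
head centre tool [0.0019 0.0013] res 0.0027 span [ 0.0087 -0.0095] [0.0141 0.0141]
hole tool [-0.0003  0.0061  0.1101]
```

Wrist and top views agree to about 1.5 mm, so I want a closer look: lower, offset 25 mm so the hole is not hidden.

```bash
python3 -m creep '[[-0.33,0.07,0,0,0.1],[-0.3,0.06,0.4,0,0.1],[0,0,0.6,0,0.1],[0,0,0.5,0,0.1],[0,0,0.3,0,0.1],[0,0,0,0,0.1],[0,0,0,0,0.1]]'
python3 - <<'E'
from h import *
go()
s=readout.observe()
im=vision.get_image("wrist"); cv2.imwrite("pics/w5.png",im["pixels"]); np.savez("w5.npz",**im, tcp=s["position"],rv=s["ee_rot"])
E
```

```text
clock: 10.05
position: [0.5411, -0.1369, 0.1128]
ee_rot: [2.42, 2.002, 0.001]
force: [1.3, 0.7, -0.3]
width: 0.156
gripper_force: 25.0
t 10.05 tcp [ 0.5411 -0.1369  0.1128] yaw_y -10.8 z [ 8.e-04 -2.e-04 -1.e+00] F [ 1.3  0.7 -0.3] w 0.156 g 24.999890327453613
```

View pics/w5.png

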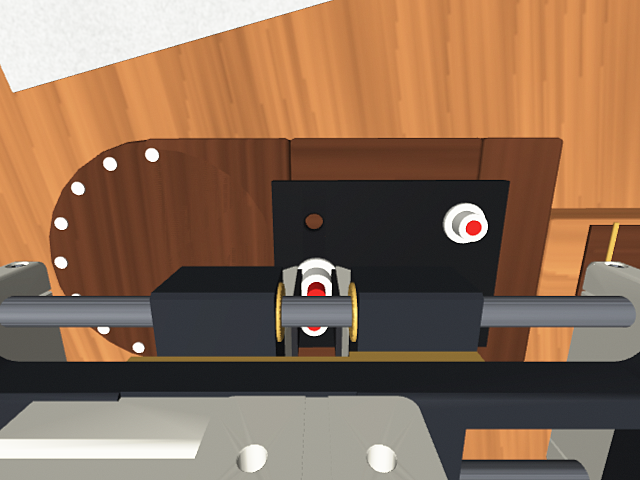

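The hole is at (314,221), the finished rivet's head at (464,224), the cover's far edge at row 181 (cols 273-508), and the held head's upper arc at about (317,258).

Run:
```python
from h import *
from scipy.optimize import least_squares
im=dict(np.load("w5.npz")); P=cloud(im); px=im["pixels"].astype(int); o=im["position"]
M=R.from_rotvec(im["rv"]).as_matrix(); tcp=im["tcp"]; T=(P-tcp)@M
K=im["camera_matrix"]; r=im["rotation"]; r=r if r.shape==(3,3) else R.from_rotvec(r).as_matrix()
print("cam in tool",((o-tcp)@M).round(4),"viewdir",(M.T@r)[:,2].round(3))
def at(u,v,h):
    d=r@np.array([(u-K[0,2])/K[0,0],-(v-K[1,2])/K[1,1],-1]); return (o+d*(h-o[2])/d[2]-tcp)@M
def box(a,b,c,d): W=np.zeros((480,640),bool); W[a:b,c:d]=1; return W
m=box(208,236,300,330)&(px[...,2]-px[...,0]>18); v,u=np.nonzero(m); print("hole px",u.min(),u.max(),v.min(),v.max())
z=.0739
c=[(u.min()+u.max()+1)/2-.5,(v.min()+v.max()+1)/2-.5]
print("brown ctr @top",at(*c,z).round(4),"extent",at(c[0],v.min()-.5,z).round(4),at(c[0],v.max()+.5,z).round(4),"w",(at(u.max()+.5,c[1],z)-at(u.min()-.5,c[1],z))[1].round(4))
fit=lambda E,p0:least_squares(lambda p:np.hypot(E[:,0]-p[0],E[:,1]-p[1])-.012,p0,loss="soft_l1",f_scale=.0005)
# finished head
m=box(195,255,435,500)&(px.min(2)>120); cn,_=cv2.findContours(m.astype(np.uint8),0,1); cn=max(cn,key=cv2.contourArea)[:,0]
E=np.array([at(a,b,z+.003) for a,b in cn if a<462]); f=fit(E,E.mean(0)[:2]+[0,.006]); print("fin head",f.x.round(4),abs(f.fun).max().round(4))
# held head arc
for r0 in range(254,272,2): print(r0,px[r0,300:334:3].min(1))
h=tcp[2]-np.median(T[262:268,308:326,2]); print("head top tool z",(tcp[2]-h).round(4))
E=np.array([at(a,np.nonzero(px[250:290,a].min(1)>110)[0][0]+250,h) for a in range(304,331)]); f=fit(E,[0,0]); print("held",f.x.round(4),abs(f.fun).max().round(4),E[::5].round(4).tolist())
# cover edges
for row in (195,240):
    d=px[row,:,2]; us=np.nonzero(d[200:560]<40)[0]+200; print("cov edges row",row,at(us.min()-.5,row,z).round(4),at(us.max()+.5,row,z).round(4))
vs=np.nonzero(px[150:215,360,2]<40)[0]+150; print("far edge",at(360,vs.min()-.5,z).round(4))
rd=box(280,300,305,328)&(px[...,2]>130)&(px[...,1]<70); vv,uu=np.nonzero(rd); print("pin cols",uu.min(),uu.max(),vv.min(), "pintop z",np.median(T[rd][:,2]), at((uu.min()+uu.max())/2,290,tcp[2]+.0165))
```

```text
cam in tool [ 0.0679  0.0016 -0.1577] viewdir [ 0.253  0.001 -0.967]
hole px 305 322 214 228
brown ctr @top [ 0.026  -0.0001  0.0389] extent [ 0.0306 -0.0001  0.0389] [ 0.0213 -0.0002  0.0389] w 0.0109
fin head [0.0256 0.0893] 0.0005
254 [30 30 29 31 30 29 30 29 29 32 31 29]
256 [31 30 31 28 23 21 22 25 28 31 29 30]
258 [ 30  28  20  54 113 135 132  79  50  28  31  31]
260 [ 30  26 136 202 248 255 253 241 181  70  24  30]
262 [ 22 142 252 253 250 250 250 251 255 238  73  28]
264 [147 255 250 250 250 250 250 250 250 252 252  30]
266 [255 250 250 251 254 254 253 254 250 250 252 228]
268 [255 254 251 248 145 147 140 167 255 250 254 255]
270 [  0 255 249 162 160 157 153 145 119 255 255   0]
head top tool z 0.0037
held [0.0021 0.0012] 0.0004 [[0.0126, -0.0048, 0.0037], [0.0137, -0.0022, 0.0037], [0.0142, 0.0004, 0.0037], [0.0142, 0.0029, 0.0037], [0.0137, 0.0055, 0.0037], [0.012, 0.008, 0.0037]]
cov edges row 195 [ 0.0417 -0.025   0.0388] [0.0416 0.1141 0.039 ]
cov edges row 240 [ 0.0141 -0.0247  0.0388] [0.014  0.1144 0.039 ]
far edge [0.0508 0.0271 0.0389]
pin cols 307 324 282 pintop z -0.01578205160483651 [ 0.00550016  0.00116792 -0.01649946]
```

Two independent estimates agree on TCP target (0.5441, -0.1137), and the seated TCP z is about 0.0806. I shift over and descend to just into the hole mouth, watching the force.

```bash
python3 -m creep '[[0.3,-0.02,0,0,0.1],[0.285,-0.015,0,0,0.1],[0,0,0.1,0,0.1],[0,0,0,0,0.1]]'
python3 - <<'E'
from h import *
go([.5441,-.1137,.0806],-10.8)
E
python3 -m creep '[[0,0,0.1,0,0.1],[0,0,0.05,0,0.1],[0,0,0.05,0,0.1],[0,0,0,0,0.1]]'
```

```text
clock: 10.6
position: [0.5435, -0.113, 0.108]
ee_rot: [-2.42, -2.003, 0.001]
force: [-0.4, 0.1, -0.2]
width: 0.157
gripper_force: 25.0
t 10.6 tcp [ 0.5435 -0.113   0.108 ] yaw_y -10.75 z [-6.e-04 -1.e-04 -1.e+00] F [-0.4  0.1 -0.2] w 0.157 g 24.999818801879883
units [-0.014  0.019  0.685]
turn units 0.01
clock: 11.1
position: [0.5436, -0.1133, 0.1001]
ee_rot: [-2.42, -2.003, 0.0]
force: [0.3, 0.8, -0.6]
width: 0.16
gripper_force: 25.0
```

```bash
python3 -m creep '[[0,0.015,0.05,0,0.1],[0,0,0.05,0,0.1],[0,0,0,0,0.1]]'; python3 -m creep '[[0,0,0.05,0,0.1],[0,0,0.05,0,0.1],[0,0,0,0,0.1]]'
```

```text
clock: 11.48
position: [0.5442, -0.1134, 0.0961]
ee_rot: [-2.42, -2.003, 0.0]
force: [-0.9, -0.3, -0.3]
width: 0.155
gripper_force: 25.0
clock: 11.85
position: [0.5442, -0.1133, 0.0921]
ee_rot: [-2.42, -2.003, 0.0]
force: [-0.1, -0.3, -0.8]
width: 0.16
gripper_force: 25.0
```

No contact force 8 mm below the cover's top face, so the sleeve is in the hole. Continuing down.

```bash
python3 -m creep '[[0,0,0.1,0,0.1],[0,0,0.1,0,0.1],[0,0,0.05,0,0.1],[0,0,0,0,0.1]]'; python3 -m creep '[[0,0,0.025,0,0.1],[0,0,0.025,0,0.1],[0,0,0,0,0.1]]'
```

```text
clock: 12.35
position: [0.5442, -0.1134, 0.0821]
ee_rot: [-2.42, -2.003, 0.0]
force: [0.9, 0.2, 0.3]
width: 0.157
gripper_force: 25.0
clock: 12.72
position: [0.5444, -0.1134, 0.0804]
ee_rot: [2.42, 2.003, 0.0]
force: [-0.1, -0.0, 1.2]
width: 0.157
gripper_force: 25.0
```

```bash
python3 -m creep '[[0,0,0,0,0.2],[0,0,0,0,0.25],[0,0,0,0,0.3],[0,0,0,0,0.3],[0,0,-0.3,0,0.3],[0,0,-0.6,0,0.3],[-0.3,0,-0.6,0,0.3],[-0.3,0,0,0,0.1],[0,0,0,0,0],[0,0,0,0,0],[0,0,0,0,0]]'
python3 - <<'E'
from h import *
go(); s=readout.observe()
im=vision.get_image("wrist"); cv2.imwrite("pics/w6.png",im["pixels"]); np.savez("w6.npz",**im, tcp=s["position"],rv=s["ee_rot"])
E
```

```text
clock: 14.1
position: [0.5396, -0.1363, 0.1397]
ee_rot: [-2.419, -2.003, 0.001]
force: [0.6, -0.3, -0.3]
width: 0.004
gripper_force: 0.0
t 14.1 tcp [ 0.5396 -0.1363  0.1397] yaw_y -10.75 z [-1.2e-03  4.0e-04 -1.0e+00] F [ 0.6 -0.3 -0.3] w 0.004 g 0.0
```

View pics/w6.png

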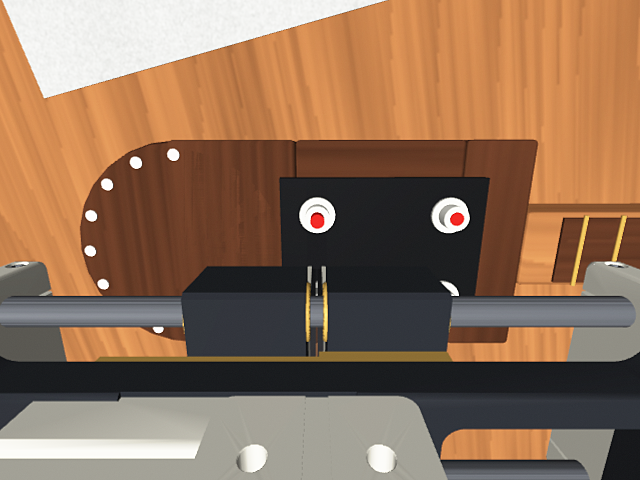

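The rivet stands in the hole at (317,215) with its pin up. A quick height check against the finished neighbour comes first.

Run:
```python
from h import *
im=dict(np.load("w6.npz")); P=cloud(im); px=im["pixels"].astype(int)
def box(a,b,c,d): W=np.zeros((480,640),bool); W[a:b,c:d]=1; return W
for n,c in(("new",(190,240,295,340)),("old",(190,240,425,475))):
    w=box(*c)&(px.min(2)>225); rd=box(*c)&(px[...,2]>150)&(px[...,1]<60); z=P[w][:,2]
    print(n,"head z",np.median(z[z<.082]).round(4),"pin z",np.percentile(P[rd][:,2],[50,90]).round(4))
go([.5443,-.1134,.110])
```

```text
new head z 0.0768 pin z [0.0969 0.0977]
old head z 0.0767 pin z [0.0884 0.089 ]
t 14.15 tcp [ 0.5396 -0.1364  0.1398] yaw_y -10.75 z [-1.e-03  3.e-04 -1.e+00] F [ 0.2 -1.1 -0.1] w 0.006 g 0.0
units [0.586 0.008 0.745]
```

Seated flush (heads 76.8 and 76.7 mm), pin top at 97.5 mm. Moving above the pin and starting down gently.

```bash
python3 -m creep '[[0.3,0,0,0,0],[0.286,0.01,0,0,0],[0,0,0.4,0,0],[0,0,0.35,0,0],[0,0,0.2,0,0],[0,0,0,0,0]]'; python3 -m creep '[[0,0,0.05,0,0],[0,0,0.05,0,0],[0,0,0.025,0,0],[0,0,0,0,0]]'
```

```text
clock: 14.9
position: [0.5439, -0.1143, 0.1014]
ee_rot: [-2.42, -2.001, 0.002]
force: [-0.3, 0.1, 0.0]
width: 0.004
gripper_force: 0.0
clock: 15.4
position: [0.5447, -0.114, 0.0974]
ee_rot: [2.42, 2.003, 0.0]
force: [0.2, -0.0, -0.3]
width: 0.004
gripper_force: 0.1
```

```bash
for i in 1; do python3 -m creep '[[0,0,0.025,0,0],[0,0,0.025,0,0],[0,0,0,0,0]]'; python3 -m creep '[[0,0,0.025,0,0],[0,0,0.025,0,0],[0,0,0,0,0]]'; done
```

```text
clock: 15.78
position: [0.5448, -0.114, 0.0956]
ee_rot: [2.42, 2.003, 0.001]
force: [-1.3, 0.4, 5.1]
width: 0.006
gripper_force: 2.6
clock: 16.15
position: [0.5448, -0.1141, 0.0939]
ee_rot: [2.42, 2.003, 0.001]
force: [-3.6, 1.1, 9.7]
width: 0.001
gripper_force: 4.8
```

```bash
python3 -m creep '[[0,0,0.025,0,0],[0,0,0.025,0,0],[0,0,0,0,0]]'; python3 -m creep '[[0,0,0.025,0,0],[0,0,0.025,0,0],[0,0,0,0,0]]'
```

```text
clock: 16.52
position: [0.5449, -0.114, 0.0919]
ee_rot: [2.42, 2.003, 0.001]
force: [-2.5, 1.2, 10.0]
width: 0.005
gripper_force: 4.9
clock: 16.9
position: [0.5448, -0.114, 0.0899]
ee_rot: [2.42, 2.003, 0.001]
force: [-2.8, 1.5, 9.5]
width: 0.003
gripper_force: 4.9
```

The force holds at about 10 N, so the pin is sliding. Continuing until it rises.

```bash
python3 -m creep '[[0,0,0.025,0,0],[0,0,0.025,0,0],[0,0,0.025,0,0],[0,0,0,0,0]]'; python3 -m creep '[[0,0,0.02,0,0],[0,0,0.02,0,0],[0,0,0,0,0]]'
```

```text
clock: 17.4
position: [0.5448, -0.114, 0.0869]
ee_rot: [2.42, 2.003, 0.001]
force: [-2.1, 0.8, 8.8]
width: 0.005
gripper_force: 4.9
clock: 17.77
position: [0.5448, -0.114, 0.0853]
ee_rot: [2.42, 2.003, 0.001]
force: [-2.6, 1.4, 10.0]
width: 0.004
gripper_force: 4.9
```

```bash
python3 -m creep '[[0,0,0.02,0,0],[0,0,0,0,0]]'
```

```text
clock: 18.02
position: [0.5448, -0.114, 0.0846]
ee_rot: [2.42, 2.003, 0.001]
force: [-3.1, 0.1, 10.8]
width: 0.005
gripper_force: 5.5
```

```bash
python3 -m creep '[[0,0,0.02,0,0],[0,0,0,0,0]]'
```

```text
clock: 18.27
position: [0.5449, -0.114, 0.0839]
ee_rot: [2.42, 2.003, 0.001]
force: [-4.0, 0.6, 12.3]
width: 0.005
gripper_force: 6.5
```

```bash
python3 -m creep '[[0,0,0.02,0,0],[0,0,0,0,0]]'
```

```text
clock: 18.52
position: [0.5449, -0.114, 0.0833]
ee_rot: [2.42, 2.003, 0.002]
force: [-4.4, 1.8, 14.6]
width: 0.003
gripper_force: 7.4
```

The force climbs to 14.6 N, so the pin is at its stop. Backing off and checking.

```bash
python3 -m creep '[[0,0,0,0,0],[0,0,-0.1,0,0],[0,0,-0.4,0,0],[0,0,-0.7,0,0],[-0.6,0,-0.3,0,0],[0,0,0,0,0],[0,0,0,0,0],[0,0,0,0,0]]'
python3 - <<'E'
from h import *
go()
im=vision.get_image("wrist"); P=cloud(im); px=im["pixels"].astype(int)
cv2.imwrite("pics/w7.png",im["pixels"][120:320,220:540])
def box(a,b,c,d): W=np.zeros((480,640),bool); W[a:b,c:d]=1; return W
for n,c in(("new",(190,240,295,340)),("old",(190,240,425,475))):
    w=box(*c)&(px.min(2)>225); rd=box(*c)&(px[...,2]>150)&(px[...,1]<60); z=P[w][:,2]
    print(n,"head z",np.median(z[z<.082]).round(4),"pin z",np.percentile(P[rd][:,2],[10,50,90]).round(4))
E
```

```text
clock: 19.52
position: [0.5397, -0.1371, 0.1416]
ee_rot: [-2.419, -2.003, 0.001]
force: [0.4, -0.8, -0.4]
width: 0.003
gripper_force: 0.0
t 19.52 tcp [ 0.5397 -0.1371  0.1416] yaw_y -10.76 z [-1.3e-03  4.0e-04 -1.0e+00] F [ 0.4 -0.8 -0.4] w 0.003 g 0.0
new head z 0.0769 pin z [0.0871 0.0878 0.0886]
old head z 0.0768 pin z [0.0876 0.0884 0.0892]
```

View pics/w7.png

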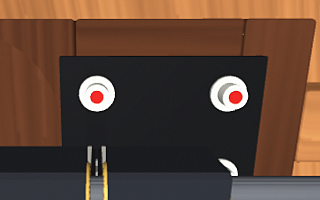

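The rivet at crop (97,93) is flat, its pin flush like its neighbour's (87.8 and 88.4 mm). The arm is clear.

```bash
python3 -c "from cell import sign_off; print(sign_off())"
```

```text
the job is handed in; nothing more can be done
None
```

The white rivet is seated flat in the cover's empty hole with its pin pressed flush (highest force reading 14.6 N, cover limit 25 N), the arm is clear, and the job was handed in at about 19.5 s; no verdict was returned.

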